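Pack the graphite mould set at the glassblowing bench

ROBOT

A 6-joint arm with a two-finger parallel gripper is mounted at the origin on the work surface. World frame = base frame: x ahead of the robot, y to its left, z up, the work surface at z = 0. Lengths are in m, angles in rad, forces in N, time in s.
With the tool pointing down it reaches from about 0.375 to 0.9 m from the base axis. Payload 3.1 kg.
Tool frame: the origin (TCP) lies between the finger pads; the fingertips stand 17 mm ahead of it and the grasp point (between the pads) lies 2 mm behind it (robot.nose_length is the distance from the TCP to the fingertips, in m); z points along the fingers, y is the line along which they close (so a half turn about z gives the same grasp; the last joint's range is limited). The gripper opens to 87 mm and grips with 3 to 60 N. Pads are 19 mm wide; open, the fingers measure 117 mm over their backs; the gripper's body (75 mm by 190 mm) begins 51 mm behind the grasp point.
Start: joints at [1.113, 0.527, 1.433, -0, 1.181, -0.178], TCP at [0.173, 0.601, 0.24] pointing down, gripper open.
Joint ranges: [-3.08, 3.08], [-0.75, 2.2], [0.22, 2.44], [-1.43, 4.57], [0, 2.65], [-2.85, 2.85]. Speed limits (rad/s): [2.79, 2.79, 3.14, 3.14, 3.14, 3.14].

INTERFACE

Orientations are given as a unit quaternion [x, y, z, w].
In Python, from rig import robot, cams gives the robot as it stands.
- The arm moves only by the shell command python3 -m pendant 'ROWS' [FORCE]. ROWS is JSON, a list of rows, each an object with "jaw": the opening, from 0 (shut) to 1 (fully open); "linear": the shift along the tool's x, y, z in cm, a list of three; "twist": the turn about the tool's z in degrees. A call has 1 to 12 rows; each row shifts and turns the commanded pose from where the row before left it, along the tool's axes as they then stand; what a row does not reach is not made up. A row lasts 1/12 s, in which the tool goes at most 41.7 mm and 7.16 degrees, less where a joint would pass 70% of its speed; a pose out of reach is approached as far as the arm can. A call is refused whole if a number of a shift passes 4.17 or a number of a turn 7.16, either way. A call with a gripper value outside its range is refused whole. The fingers move at their own pace and stop on an object; FORCE is the grip in N (left out, the last holds). Time passes only in rows, so rows that do not move let the fingers close. It gives the time, the measured TCP pose, the force, the opening and the grip force at its end, in the units of the state.
- robot.get_obs(): the state, without advancing time (a new reading comes with each control period).
- cams.camera(name): name is "side" or "top" or "wrist"; returns a dict with "color" (400x640x3 uint8, blue, green, red), "depth" (400x640 float32, m along the optical axis (not along the pixel's ray), 0 where there is no reading), "fov_y" (degrees; the focal length in pixels is half the picture's height over the tangent of half this angle, whatever the lens; pixels are square), "cx", "cy" (the principal point, pixels), "view" (4x4, takes a point from world to camera coordinates). Camera axes: x right, y down, z forward; pixel columns grow to the right and rows downward; lengths in m; the calibration is good to about 2 mm. A picture is of the moment at which its call begins.
- robot.hand_in(): hands the job in; it is judged then, once.
The state is a dict: "time": time; "q": joint angles; "joint_velocities": joint speeds; "joint_torque": joint torques, N m; "position": TCP position; "tool_rot": TCP orientation; "ft_force": force on the tool from outside, world axes, zero at the start; "moment": the same for the moment, N m; "grip_width": finger opening in m; "grip_force": force on a finger pad.
Only numpy, scipy, OpenCV 4.12 (cv2) and the standard library are available. Lean on these libraries where they do the work, as an engineer would, in place of code of your own. Each camera call takes 0.05 s, during which the arm holds its last target. There are 200 camera calls.

TASK

Pack the set of three graphite moulds into the carrying tray: set each mould - the ones with hollows in the top - hollow up and flat on the floor of the wooden nest of its own shape (round, square, oblong). Leave the three solid graphite pads of the same outlines where they lie on the bench.

Things in the scene. Friction and masses are not known exactly. Their poses are not given: they have to be found in the camera images.
- round_mould: The round mould, to be packed: dark grey graphite, a cylinder 52 mm in diameter and 42 mm tall, with a round flat-bottomed hollow 36 mm wide and 20 mm deep in its top; about 120 g. Stands on the bench, hollow up. Origin at the centre of the underside, z up, x and y parallel to its sides.
- square_mould: The square mould, to be packed: dark grey graphite, a block 50 x 50 x 42 mm tall, with a round flat-bottomed hollow 36 mm wide and 20 mm deep in its top; about 150 g. Stands on the bench, hollow up. Origin at the centre of the underside, z up, x and y parallel to its sides.
- long_mould: The long mould, to be packed: dark grey graphite, an oblong block 88 (x) x 46 (y) x 42 mm tall, with two round flat-bottomed hollows 34 mm wide and 20 mm deep side by side along x in its top; about 240 g. Stands on the bench, hollow up. Origin at the centre of the underside, z up, x and y parallel to its sides.
- round_solid: The round solid pad, a look-alike to be left alone: the same dark grey graphite and the same outside as the round mould (a cylinder 52 mm in diameter and 42 mm tall) but with a plain flat top and no hollow. Loose on the bench. Origin at the centre of the underside, z up, x and y parallel to its sides.
- square_solid: The square solid pad, a look-alike to be left alone: the same dark grey graphite and the same outside as the square mould (a block 50 x 50 x 42 mm tall) but with a plain flat top and no hollow. Loose on the bench. Origin at the centre of the underside, z up, x and y parallel to its sides.
- long_solid: The long solid pad, a look-alike to be left alone: the same dark grey graphite and the same outside as the long mould (an oblong block 88 (x) x 46 (y) x 42 mm tall) but with a plain flat top and no hollow. Loose on the bench. Origin at the centre of the underside, z up, x and y parallel to its sides.
- round_nest: The round nest: a fixed pale wooden block 120 (x) x 100 (y) x 16 mm tall with a round pocket 70 mm in diameter in the middle of its top, 10 mm deep, floored with grey felt (pocket floor 6 mm above the nest's underside). It is one of three nests in a row, centres 104 mm apart along their y axes, in any order. Origin at the centre of the underside, z up; its x and y axes are parallel to its sides.
- square_nest: The square nest: a fixed pale wooden block 120 (x) x 100 (y) x 16 mm tall with a square pocket 68 x 68 mm in the middle of its top, 10 mm deep, floored with grey felt (pocket floor 6 mm above the nest's underside). It is one of three nests in a row, centres 104 mm apart along their y axes, in any order. Origin at the centre of the underside, z up; its x and y axes are parallel to its sides.
- long_nest: The long nest: a fixed pale wooden block 120 (x) x 100 (y) x 16 mm tall with an oblong pocket 106 (x) x 64 (y) mm in the middle of its top, 10 mm deep, floored with grey felt (pocket floor 6 mm above the nest's underside). It is one of three nests in a row, centres 104 mm apart along their y axes, in any order. Origin at the centre of the underside, z up; its x and y axes are parallel to its sides.
- tray: The fixed dark steel carrying tray that holds the three nests: 132 (x) x 324 (y) mm outside, rim 20 mm above the bench and flush with the tops of the nests, walls and floor 4 mm thick; the nests stand on its floor. Origin at the centre of the underside, z up, y along its length.

How it is judged:
By the outcome, as a careful person would: the job done as asked, in the order asked, and still so for the second after the job is handed in, with the robot touching nothing.
It also fails if it takes over 80 s, if anything falls off the work surface, if the arm or the gripper's body presses on something with over 40 N, if the wrist force passes 120 N, or if a joint passes its speed limit or range.

## Working session

There is one attempt and no reset: what is moved stays moved. The work goes in short steps, Python scripts to look and compute and a shell command to move; the robot and the scene stay as the last step left them, time stands still between calls to the robot, and variables do not carry over. Pictures are saved under pics/ and viewed, at most 14 in all, crops included, and the job is handed in when it is done.

```bash
mkdir -p pics; ls; python3 - <<'E'
from rig import robot,cams
import cv2,numpy as np
o=robot.get_obs();print({k:np.round(v,3).tolist() for k,v in o.items()})
for n in("top","side"):
    c=cams.camera(n);cv2.imwrite(f"pics/{n}0.png",c["color"]);np.savez(f"{n}0.npz",**c)
    print(n,c["fov_y"],c["cx"],c["cy"],np.round(c["view"],3).tolist(),c["depth"].min(),c["depth"].max())
E
```

```text
pics
{'time': 0.0, 'q': [1.113, 0.528, 1.434, -0.0, 1.181, -0.178], 'joint_velocities': [-0.0, -0.002, -0.0, 0.0, -0.001, 0.001], 'joint_torque': [-0.001, -44.005, -17.659, 0.063, 0.058, -0.0], 'position': [0.172, 0.6, 0.239], 'tool_rot': [0.139, 0.99, -0.001, -0.0], 'ft_force': [-0.356, 0.515, -1.063], 'moment': [0.008, 0.025, 0.004], 'grip_force': 0.0, 'grip_width': 0.087}
top 48.77048704726579 324.36106802111306 202.5453752599012 [[-0.021, -1.0, -0.019, -0.015], [-0.987, 0.024, -0.161, 0.559], [0.161, 0.015, -0.987, 0.994], [0.0, 0.0, 0.0, 1.0]] 0.0 2.0383577
side 43.863603729572546 314.8342531571595 193.77774145580005 [[0.959, -0.283, 0.001, -0.538], [-0.216, -0.734, -0.644, 0.112], [0.183, 0.617, -0.765, 1.082], [0.0, 0.0, 0.0, 1.0]] 0.0 3.2335305
```

View pics/top0.png

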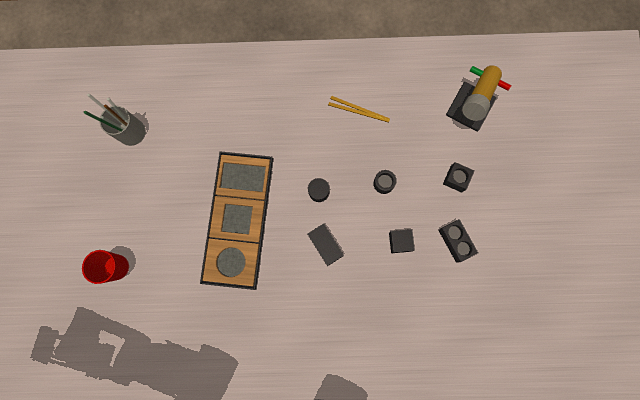

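View pics/side0.png

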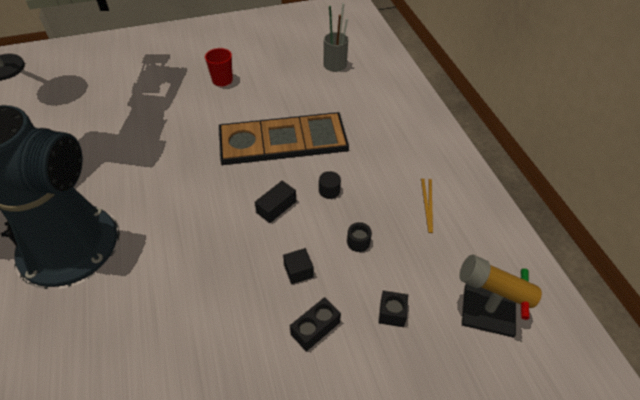

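The top view shows the moulds (hollows): round at (385,181), square at (459,177), long at (458,240). The solids are at (319,189), (325,244) and (402,240). The nests are long (243,177), square (238,219) and round (231,262). The side view agrees.

```bash
cat > h.py <<'E'
import numpy as np,cv2
def cloud(c):
    h,w=c["depth"].shape;f=h/2/np.tan(np.radians(c["fov_y"])/2)
    u,v=np.meshgrid(np.arange(w),np.arange(h));d=c["depth"]
    p=np.stack([(u-c["cx"])/f*d,(v-c["cy"])/f*d,d],-1)
    V=c["view"];return (p-V[:3,3])@V[:3,:3]
def ray(c,uv,z):
    f=200/np.tan(np.radians(float(c["fov_y"]))/2);uv=np.atleast_2d(uv).astype(float)
    d=np.c_[(uv[:,0]-c["cx"])/f,(uv[:,1]-c["cy"])/f,np.ones(len(uv))]@c["view"][:3,:3]
    o=-c["view"][:3,3]@c["view"][:3,:3]
    return o+d*((z-o[2])/d[:,2])[:,None]
def rect(pts):
    (cx,cy),(a,b),t=cv2.minAreaRect((pts[:,:2]*1000).astype(np.float32))
    if a<b: a,b,t=b,a,t+90
    return np.round([cx,cy,a,b,(t+90)%180-90],1)
E
python3 - <<'E'
import numpy as np,cv2
from h import *
for n,S in(("top",dict(rs=(319,189),ls=(325,244),ss=(402,240),rm=(385,181),sm=(459,177),lm=(458,240))),("side",dict(rs=(329,185),ls=(276,202),ss=(298,266),rm=(359,237),sm=(393,308),lm=(316,324)))):
    c=dict(np.load(n+"0.npz"));P=cloud(c);g=c["color"].max(2)
    print(n,"bench z",np.median(P[300:330,520:560,2]) if n=="top" else np.median(P[90:120,400:410,2]))
    for k,(u,v) in S.items():
        w=np.s_[v-35:v+35,u-35:u+35]
        z=P[w][...,2];m=((z>.035)&(z<.05)).astype(np.uint8)
        _,lab,st,ce=cv2.connectedComponentsWithStats(m)
        i=1+np.argmin(np.linalg.norm(ce[1:]-35,axis=1)+1000*(st[1:,4]<40))
        q=P[w][lab==i];print(k,rect(q),"z",np.round(np.median(q[:,2]),4),"n",len(q))
        if n=="top":
            uv=np.argwhere(lab==i)[:,::-1]+[u-35,v-35]; print("  ray",rect(ray(c,uv,.042)))
    # tray: wood + felt blob
    hsv=cv2.cvtColor(c["color"],cv2.COLOR_BGR2HSV)
    x0,x1,y0,y1=(190,285,140,300) if n=="top" else (205,360,100,175)
    m=np.zeros(g.shape,np.uint8);m[y0:y1,x0:x1]=((hsv[...,1]>100)&(g>90))[y0:y1,x0:x1]
    uv=np.argwhere(m)[:,::-1];print("wood (exp 308x120)",rect(ray(c,uv,.02)),"z",np.median(P[m>0][:,2]))
E
```

```text
top bench z 0.0014048938311767233
rs [592.8 -13.8  51.2  49.2  42.1] z 0.0431 n 375
  ray [592.7 -14.   51.2  49.1  43.4]
ls [461.1 -27.5  87.9  46.   30.9] z 0.043 n 748
  ray [461.1 -27.5  87.9  45.9  31. ]
ss [ 465.4 -206.7   50.9   49.8  -86. ] z 0.0432 n 475
  ray [ 465.5 -206.6   51.    50.1  -86.1]
rm [ 609.2 -174.    50.4   49.6   86.5] z 0.0429 n 206
  ray [ 609.6 -173.5   50.1   49.7  -28.7]
sm [ 616.4 -351.1   51.1   50.1  -25.7] z 0.0429 n 308
  ray [ 616.  -350.9   52.7   50.8  -26.3]
lm [ 463.4 -339.2   87.3   48.    25. ] z 0.0428 n 499
  ray [ 463.  -338.5   87.9   48.9   25.6]
wood (exp 308x120) [529.3 184.8 308.4 121.2  -7.4] z 0.02104545601695719
side bench z 0.00185767225305684
rs [591.6 -11.8  51.9  50.   88.8] z 0.0434 n 340
ls [460.4 -25.4  91.7  49.8  31.1] z 0.0436 n 710
ss [ 464.2 -205.1   52.9   50.4  -86.4] z 0.0433 n 571
rm [ 607.5 -172.3   51.6   50.9   58.2] z 0.0427 n 282
sm [ 614.9 -349.2   53.1   50.2   63.6] z 0.0427 n 474
lm [ 462.1 -336.7   90.2   47.8   25.6] z 0.0428 n 766
wood (exp 308x120) [529.1 188.6 308.7 121.3  -7.6] z 0.022111446047666815
```

```bash
cat > go.py <<'E'
import sys,numpy as np
from rig import robot
from scipy.spatial.transform import Rotation as R
# go.py x y z(mm) [beta deg]: shift in current tool axes (cm), twist (deg)
o=robot.get_obs();r=R.from_quat(o["tool_rot"]).as_matrix()
b=np.degrees(np.arctan2(r[1,1],r[0,1]))
a=[float(s) for s in sys.argv[1:]]
d=(np.array(a[:3])/1000-o["position"])@r*100
print("t",round(o["time"],2),"pos",np.round(o["position"],4),"beta",round(b,1),"q6",round(np.degrees(o["q"][5])),"grip",round(o["grip_width"],4),o["grip_force"])
print("shift cm",np.round(d,2),"rows@3.6",round(np.linalg.norm(d)/3.6,1))
if len(a)>3: print("twist",round((b-a[3]+90)%180-90,1))
E
python3 go.py 608.5 -173 200
python3 - <<'E'
import numpy as np
from h import *
P=cloud(dict(np.load("top0.npz")))[60:135,440:515].reshape(-1,3);q=P[P[:,2]>.02]
print(q.min(0),q.max(0)); l=q[q[:,0]<.78]; print(l.min(0),l.max(0))
E
```

```text
t 0.1 pos [0.1723 0.6001 0.2386] beta 74.0 q6 -10 grip 0.0872 0.0
shift cm [-63.27 -62.25   3.96] rows@3.6 24.7
[ 0.39100634 -0.4663632   0.02017512] [ 0.86572839 -0.04379989  1.0702911 ]
[ 0.39100634 -0.40867278  0.02017512] [ 0.77986471 -0.04379989  1.0702911 ]
```

```bash
python3 -m pendant '[{"jaw":1,"linear":[-2.6,-2.6,0],"twist":0},{"jaw":1,"linear":[-2.6,-2.6,0],"twist":0},{"jaw":1,"linear":[-2.6,-2.6,0],"twist":0},{"jaw":1,"linear":[-2.6,-2.6,0],"twist":0},{"jaw":1,"linear":[-2.6,-2.6,0],"twist":0},{"jaw":1,"linear":[-2.6,-2.6,0],"twist":0},{"jaw":1,"linear":[-2.6,-2.6,0],"twist":0},{"jaw":1,"linear":[-2.6,-2.6,0],"twist":0},{"jaw":1,"linear":[-2.6,-2.6,0],"twist":0},{"jaw":1,"linear":[-2.6,-2.6,0],"twist":0},{"jaw":1,"linear":[-2.6,-2.6,0],"twist":0},{"jaw":1,"linear":[-2.6,-2.6,0],"twist":0}]' 20
python3 -m pendant '[{"jaw":1,"linear":[-2.6,-2.6,0],"twist":0},{"jaw":1,"linear":[-2.6,-2.6,0],"twist":0},{"jaw":1,"linear":[-2.6,-2.6,0],"twist":0},{"jaw":1,"linear":[-2.6,-2.6,0],"twist":0},{"jaw":1,"linear":[-2.6,-2.6,0],"twist":0},{"jaw":1,"linear":[-2.6,-2.6,0],"twist":0},{"jaw":1,"linear":[-2.6,-2.6,0],"twist":0},{"jaw":1,"linear":[-2.6,-2.6,0],"twist":0},{"jaw":1,"linear":[-2.6,-2.6,0],"twist":0},{"jaw":1,"linear":[-2.6,-2.6,0],"twist":0},{"jaw":1,"linear":[-2.6,-2.6,0],"twist":0},{"jaw":1,"linear":[-2.6,-2.6,0],"twist":0},{"jaw":1,"linear":[0,0,0],"twist":0}]' 20
python3 go.py 608.5 -173 32
```

```text
time: 1.1
position: [0.3865, 0.213, 0.2394]
tool_rot: [0.139, 0.99, -0.0, -0.0]
ft_force: [0.7, 0.1, 0.1]
grip_width: 0.0871
grip_force: 0.0
t 1.1 pos [0.3865 0.213  0.2394] beta 74.0 q6 -60 grip 0.0871 0.0
shift cm [-32.   -30.97  20.73] rows@3.6 13.6invalid input
```

```bash
python3 -m pendant '[{"jaw":1,"linear":[-2.7,-2.6,0],"twist":0},{"jaw":1,"linear":[-2.7,-2.6,0],"twist":0},{"jaw":1,"linear":[-2.7,-2.6,0],"twist":0},{"jaw":1,"linear":[-2.7,-2.6,0.5],"twist":0},{"jaw":1,"linear":[-2.7,-2.6,1],"twist":0},{"jaw":1,"linear":[-2.7,-2.6,1],"twist":0},{"jaw":1,"linear":[-2.7,-2.6,1],"twist":0},{"jaw":1,"linear":[-2.7,-2.6,1],"twist":0},{"jaw":1,"linear":[-2.6,-2.6,1],"twist":0},{"jaw":1,"linear":[-2.6,-2.6,1],"twist":0},{"jaw":1,"linear":[-2.6,-2.6,1],"twist":0},{"jaw":1,"linear":[-2.6,-2.4,0],"twist":0}]'
python3 -m pendant '[{"jaw":1,"linear":[0,0,0],"twist":0},{"jaw":1,"linear":[0,0,0],"twist":0}]'
python3 go.py 608.5 -173 32
python3 - <<'E'
from rig import cams
import cv2
c=cams.camera("wrist");cv2.imwrite("pics/w1.png",c["color"])
E
```

```text
time: 2.1
position: [0.6071, -0.173, 0.1617]
tool_rot: [0.14, 0.99, 0.001, -0.003]
ft_force: [0.5, 0.5, -0.3]
grip_width: 0.0869
grip_force: 0.0
time: 2.27
position: [0.6086, -0.1736, 0.1636]
tool_rot: [0.141, 0.99, 0.0, -0.0]
ft_force: [0.4, 1.2, -0.2]
grip_width: 0.0871
grip_force: 0.0
t 2.27 pos [ 0.6086 -0.1736  0.1636] beta 73.8 q6 -100 grip 0.0871 0.0
shift cm [ 0.02  0.05 13.16] rows@3.6 3.7
```

View pics/w1.png

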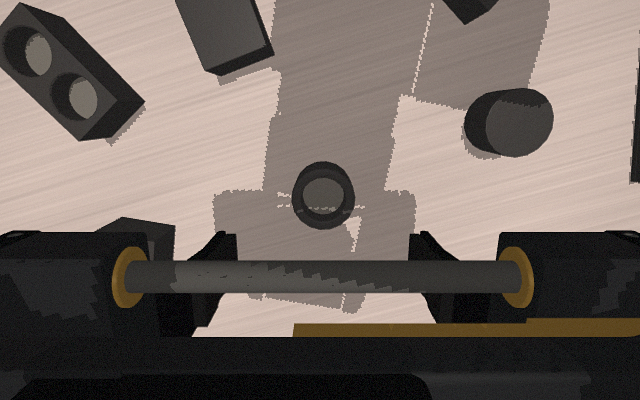

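The wrist view shows the round mould at (323,195), centred between the fingers (left finger about 215, right about 430). Descending.

```bash
python3 -m pendant '[{"jaw":1,"linear":[0,0,3],"twist":0},{"jaw":1,"linear":[0,0,3],"twist":0},{"jaw":1,"linear":[0,0,3],"twist":0},{"jaw":1,"linear":[0,0,2.5],"twist":0},{"jaw":1,"linear":[0,0,1.6],"twist":0},{"jaw":1,"linear":[0,0,0],"twist":0},{"jaw":0,"linear":[0,0,0],"twist":0},{"jaw":0,"linear":[0,0,0],"twist":0},{"jaw":0,"linear":[0,0,0],"twist":0},{"jaw":0,"linear":[0,0,0],"twist":0},{"jaw":0,"linear":[0,0,0],"twist":0},{"jaw":0,"linear":[0,0,0],"twist":0}]' 25
python3 -m pendant '[{"jaw":0,"linear":[0,0,0],"twist":0},{"jaw":0,"linear":[0,0,0],"twist":0}]'
python3 go.py 425.9 200.1 120
```

```text
time: 3.32
position: [0.6087, -0.1719, 0.0345]
tool_rot: [0.139, 0.99, -0.0, 0.001]
ft_force: [-0.2, 1.2, 0.2]
grip_width: 0.0551
grip_force: 0.0
time: 3.48
position: [0.6086, -0.172, 0.0344]
tool_rot: [0.14, 0.99, -0.0, 0.001]
ft_force: [-1.4, 0.1, 3.5]
grip_width: 0.0514
grip_force: 25.0
t 3.48 pos [ 0.6086 -0.172   0.0344] beta 74.0 q6 -100 grip 0.0514 24.999293771470548
shift cm [27.83 30.71 -8.6 ] rows@3.6 11.8
```

```bash
python3 -m pendant '[{"jaw":0,"linear":[0,0,-2],"twist":0},{"jaw":0,"linear":[0,0,-3],"twist":0},{"jaw":0,"linear":[0,0,-3],"twist":0},{"jaw":0,"linear":[1.5,1.7,-0.6],"twist":0},{"jaw":0,"linear":[2.4,2.7,0],"twist":0},{"jaw":0,"linear":[2.4,2.7,0],"twist":0},{"jaw":0,"linear":[2.4,2.7,0],"twist":0},{"jaw":0,"linear":[2.4,2.7,0],"twist":0},{"jaw":0,"linear":[2.4,2.7,0],"twist":0},{"jaw":0,"linear":[2.4,2.7,0],"twist":0},{"jaw":0,"linear":[2.4,2.6,0],"twist":0},{"jaw":0,"linear":[2.4,2.6,0],"twist":0}]'
python3 -m pendant '[{"jaw":0,"linear":[2.4,2.6,0],"twist":0},{"jaw":0,"linear":[2.4,2.6,0],"twist":0},{"jaw":0,"linear":[1.6,1.8,0],"twist":0},{"jaw":0,"linear":[0.7,0.8,0],"twist":0},{"jaw":0,"linear":[0,0,0],"twist":0},{"jaw":0,"linear":[0,0,0],"twist":0}]'
python3 go.py 425.9 200.1 45
python3 - <<'E'
from rig import cams
import cv2
c=cams.camera("wrist");cv2.imwrite("pics/w2.png",c["color"])
E
```

```text
time: 4.48
position: [0.4719, 0.1088, 0.1194]
tool_rot: [0.14, 0.99, 0.0, -0.0]
ft_force: [0.0, 1.1, -1.2]
grip_width: 0.0516
grip_force: 25.0
time: 4.98
position: [0.4267, 0.2021, 0.1195]
tool_rot: [0.139, 0.99, -0.0, 0.0]
ft_force: [0.1, -0.4, -1.3]
grip_width: 0.0515
grip_force: 25.0
t 4.98 pos [0.4267 0.2021 0.1195] beta 74.1 q6 -62 grip 0.0515 24.99905282165855
shift cm [ 0.03 -0.21  7.45] rows@3.6 2.1
```

View pics/w2.png

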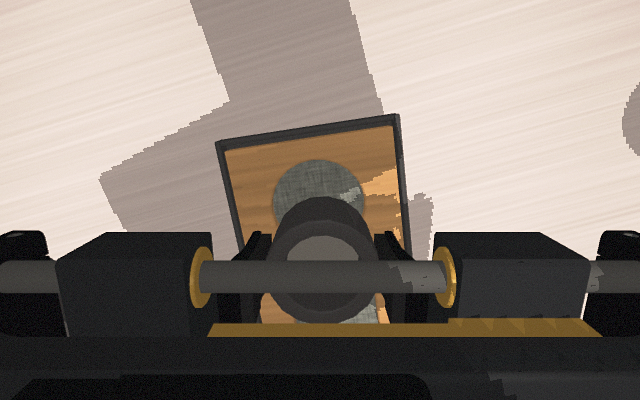

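The wrist view has the round pocket (centre about (320,200)) lined up with the held mould (320,250). Lowering.

```bash
python3 -m pendant '[{"jaw":0,"linear":[0,-0.2,2.5],"twist":0},{"jaw":0,"linear":[0,0,2.5],"twist":0},{"jaw":0,"linear":[0,0,1],"twist":0},{"jaw":0,"linear":[0,0,0.5],"twist":0},{"jaw":0,"linear":[0,0,0.5],"twist":0},{"jaw":0,"linear":[0,0,0.3],"twist":0},{"jaw":0,"linear":[0,0,0],"twist":0},{"jaw":0,"linear":[0,0,0],"twist":0}]'
python3 go.py 425.9 200.1 44.5
```

```text
time: 5.7
position: [0.4264, 0.2, 0.0469]
tool_rot: [0.14, 0.99, 0.0, 0.0]
ft_force: [0.1, -0.0, -1.2]
grip_width: 0.0515
grip_force: 25.0
t 5.7 pos [0.4264 0.2    0.0469] beta 73.9 q6 -62 grip 0.0515 24.999138378188945
shift cm [ 0.05 -0.    0.24] rows@3.6 0.1
```

```bash
python3 -m pendant '[{"jaw":0,"linear":[0,0,0.15],"twist":0},{"jaw":0,"linear":[0,0,0.1],"twist":0},{"jaw":0,"linear":[0,0,0],"twist":0},{"jaw":0,"linear":[0,0,0],"twist":0}]'
python3 go.py 425.9 200.1 44.5
```

```text
time: 6.03
position: [0.4262, 0.2003, 0.0444]
tool_rot: [0.139, 0.99, 0.0, 0.001]
ft_force: [-0.4, -0.2, 0.4]
grip_width: 0.0514
grip_force: 25.0
t 6.03 pos [0.4262 0.2003 0.0444] beta 74.0 q6 -62 grip 0.0514 24.998958607538952
shift cm [ 0.02 -0.03 -0.01] rows@3.6 0.0
```

```bash
python3 -m pendant '[{"jaw":1,"linear":[0,0,0],"twist":0},{"jaw":1,"linear":[0,0,0],"twist":0},{"jaw":1,"linear":[0,0,0],"twist":0},{"jaw":1,"linear":[0,0,0],"twist":0},{"jaw":1,"linear":[0,0,0],"twist":0},{"jaw":1,"linear":[0,0,-0.5],"twist":0},{"jaw":1,"linear":[0,0,-2],"twist":0},{"jaw":1,"linear":[0,0,-3],"twist":0},{"jaw":1,"linear":[0,0,-3],"twist":0},{"jaw":1,"linear":[0,0,-3],"twist":0},{"jaw":1,"linear":[0,0,0],"twist":0}]'
python3 go.py 615.5 -350 160 64
```

```text
time: 6.95
position: [0.4288, 0.201, 0.164]
tool_rot: [0.139, 0.99, 0.002, 0.005]
ft_force: [0.9, 0.4, 0.7]
grip_width: 0.0871
grip_force: 0.0
t 6.95 pos [0.4288 0.201  0.164 ] beta 74.0 q6 -62 grip 0.0871 0.0
shift cm [-33.14 -47.81   0.47] rows@3.6 16.2
twist 10.0
```

```bash
python3 -m pendant '[{"jaw":1,"linear":[-2,-2.9,0],"twist":0},{"jaw":1,"linear":[-2,-2.9,0],"twist":0},{"jaw":1,"linear":[-2,-2.9,0],"twist":0},{"jaw":1,"linear":[-2,-2.9,0],"twist":0},{"jaw":1,"linear":[-2,-2.9,0],"twist":0},{"jaw":1,"linear":[-2,-2.9,0],"twist":0},{"jaw":1,"linear":[-2,-2.9,0],"twist":0},{"jaw":1,"linear":[-2,-2.9,0],"twist":0},{"jaw":1,"linear":[-2,-2.9,0],"twist":0},{"jaw":1,"linear":[-2,-2.9,0],"twist":0},{"jaw":1,"linear":[-2,-2.9,0],"twist":0},{"jaw":1,"linear":[-2,-2.9,0],"twist":0}]'
python3 -m pendant '[{"jaw":1,"linear":[-2,-2.9,0],"twist":0},{"jaw":1,"linear":[-2,-2.9,0],"twist":0},{"jaw":1,"linear":[-2,-2.9,0],"twist":0},{"jaw":1,"linear":[-2,-2.9,0],"twist":0},{"jaw":1,"linear":[-1.1,-1.4,0],"twist":0},{"jaw":1,"linear":[0,0,0],"twist":5},{"jaw":1,"linear":[0,0,0],"twist":5},{"jaw":1,"linear":[0,0,0],"twist":0},{"jaw":1,"linear":[0,0,0],"twist":0}]'
python3 go.py 615.5 -350 32 64
python3 - <<'E'
from rig import cams
import cv2
c=cams.camera("wrist");cv2.imwrite("pics/w3.png",c["color"])
E
```

```text
time: 7.95
position: [0.5601, -0.2021, 0.1586]
tool_rot: [0.14, 0.99, 0.0, -0.0]
ft_force: [0.5, 0.8, -0.8]
grip_width: 0.087
grip_force: 0.0
time: 8.7
position: [0.6114, -0.3504, 0.1583]
tool_rot: [0.224, 0.975, 0.0, -0.001]
ft_force: [-0.0, 0.2, 0.6]
grip_width: 0.0867
grip_force: 0.0
t 8.7 pos [ 0.6114 -0.3504  0.1583] beta 64.1 q6 -103 grip 0.0867 0.0
shift cm [-0.37  0.21 12.63] rows@3.6 3.5
twist 0.1
```

View pics/w3.png

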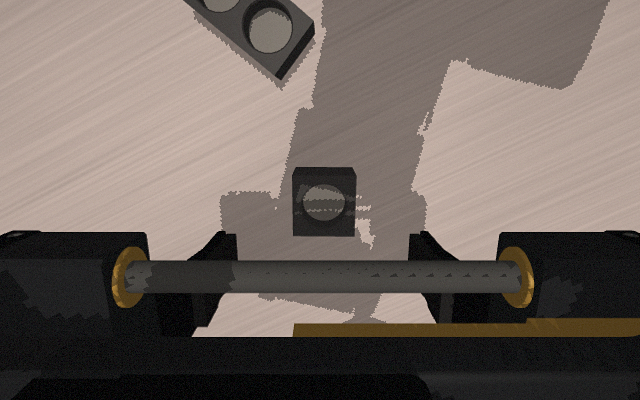

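The square mould sits at (324,202), squarely aligned and centred between the fingers. Grasping.

```bash
python3 -m pendant '[{"jaw":1,"linear":[-0.35,0.1,3],"twist":0},{"jaw":1,"linear":[0,0,3],"twist":0},{"jaw":1,"linear":[0,0,3],"twist":0},{"jaw":1,"linear":[0,0,2],"twist":0},{"jaw":1,"linear":[0,0,1.4],"twist":0},{"jaw":1,"linear":[0,0,0],"twist":0},{"jaw":0,"linear":[0,0,0],"twist":0},{"jaw":0,"linear":[0,0,0],"twist":0},{"jaw":0,"linear":[0,0,0],"twist":0},{"jaw":0,"linear":[0,0,0],"twist":0},{"jaw":0,"linear":[0,0,0],"twist":0},{"jaw":0,"linear":[0,0,0],"twist":0}]'
python3 -m pendant '[{"jaw":0,"linear":[0,0,0],"twist":0},{"jaw":0,"linear":[0,0,0],"twist":0},{"jaw":0,"linear":[0,0,0],"twist":0}]'
python3 go.py 529 186.5 125 82.5
```

```text
time: 9.75
position: [0.6159, -0.3516, 0.0361]
tool_rot: [0.225, 0.974, -0.0, 0.001]
ft_force: [-0.8, -0.1, 0.2]
grip_width: 0.0547
grip_force: 0.0
time: 10.0
position: [0.6158, -0.3515, 0.0357]
tool_rot: [0.225, 0.974, -0.0, 0.0]
ft_force: [-1.1, 1.4, 3.0]
grip_width: 0.0498
grip_force: 25.0
t 10.0 pos [ 0.6158 -0.3515  0.0357] beta 64.0 q6 -103 grip 0.0498 24.987585553899407
shift cm [31.4  44.53 -8.96] rows@3.6 15.3
twist -18.5
```

```bash
python3 -m pendant '[{"jaw":0,"linear":[0,0,-2],"twist":0},{"jaw":0,"linear":[0,0,-3],"twist":0},{"jaw":0,"linear":[0,0,-3],"twist":0},{"jaw":0,"linear":[1.4,2,-1],"twist":0},{"jaw":0,"linear":[2,2.8,0],"twist":0},{"jaw":0,"linear":[2,2.8,0],"twist":0},{"jaw":0,"linear":[2,2.9,0],"twist":0},{"jaw":0,"linear":[2,2.8,0],"twist":0},{"jaw":0,"linear":[2,2.8,0],"twist":0},{"jaw":0,"linear":[2,2.9,0],"twist":0},{"jaw":0,"linear":[2,2.8,0],"twist":0},{"jaw":0,"linear":[2,2.9,0],"twist":0}]'
python3 -m pendant '[{"jaw":0,"linear":[2,2.9,0],"twist":0},{"jaw":0,"linear":[2,2.8,0],"twist":0},{"jaw":0,"linear":[2,2.9,0],"twist":0},{"jaw":0,"linear":[2,2.8,0],"twist":0},{"jaw":0,"linear":[2,2.8,0],"twist":0},{"jaw":0,"linear":[2,2.8,0],"twist":0},{"jaw":0,"linear":[1.4,2,0],"twist":0},{"jaw":0,"linear":[0.6,0.8,0],"twist":-5},{"jaw":0,"linear":[0,0,0],"twist":-7},{"jaw":0,"linear":[0,0,0],"twist":-6.5},{"jaw":0,"linear":[0,0,0],"twist":0},{"jaw":0,"linear":[0,0,0],"twist":0}]'
python3 go.py 529 186.5 46 82.5
```

```text
time: 11.0
position: [0.5666, -0.0514, 0.1246]
tool_rot: [0.225, 0.974, 0.0, -0.001]
ft_force: [1.0, -0.9, -2.4]
grip_width: 0.05
grip_force: 25.0
time: 12.0
position: [0.5283, 0.1864, 0.1247]
tool_rot: [0.067, 0.998, -0.0, -0.0]
ft_force: [0.6, -0.8, -1.5]
grip_width: 0.05
grip_force: 25.0
t 12.0 pos [0.5283 0.1864 0.1247] beta 82.3 q6 -74 grip 0.05 24.98720934614539
shift cm [-0.07  0.02  7.87] rows@3.6 2.2
twist -0.2
```

```bash
python3 -m pendant '[{"jaw":0,"linear":[-0.1,0,2.5],"twist":0},{"jaw":0,"linear":[0,0,2.5],"twist":0},{"jaw":0,"linear":[0,0,1],"twist":0},{"jaw":0,"linear":[0,0,0.7],"twist":0},{"jaw":0,"linear":[0,0,0.5],"twist":0},{"jaw":0,"linear":[0,0,0.4],"twist":0},{"jaw":0,"linear":[0,0,0.2],"twist":0},{"jaw":0,"linear":[0,0,0],"twist":0},{"jaw":0,"linear":[0,0,0],"twist":0},{"jaw":0,"linear":[0,0,0],"twist":0}]'
python3 go.py 529 186.5 45.7 82.5
```

```text
time: 12.83
position: [0.5301, 0.1864, 0.0477]
tool_rot: [0.066, 0.998, 0.0, 0.001]
ft_force: [0.4, -0.0, -0.9]
grip_width: 0.05
grip_force: 25.0
t 12.83 pos [0.5301 0.1864 0.0477] beta 82.5 q6 -74 grip 0.05 24.987495909444988
shift cm [ 0.11 -0.    0.2 ] rows@3.6 0.1
twist -0.0
```

```bash
python3 -m pendant '[{"jaw":0,"linear":[0.1,0,0.1],"twist":0},{"jaw":0,"linear":[0,0,0.1],"twist":0},{"jaw":0,"linear":[0,0,0],"twist":0},{"jaw":0,"linear":[0,0,0],"twist":0}]'
python3 go.py 529 186.5 45.7 82.5
```

```text
time: 13.17
position: [0.5288, 0.1865, 0.0457]
tool_rot: [0.066, 0.998, 0.0, 0.0]
ft_force: [-1.2, 0.4, 4.4]
grip_width: 0.0499
grip_force: 25.0
t 13.17 pos [0.5288 0.1865 0.0457] beta 82.5 q6 -74 grip 0.0499 24.987497655674815
shift cm [-0.02  0.01  0.  ] rows@3.6 0.0
twist -0.0
```

```bash
python3 -m pendant '[{"jaw":1,"linear":[0,0,0],"twist":0},{"jaw":1,"linear":[0,0,0],"twist":0},{"jaw":1,"linear":[0,0,0],"twist":0},{"jaw":1,"linear":[0,0,0],"twist":0},{"jaw":1,"linear":[0,0,0],"twist":0},{"jaw":1,"linear":[0,0,-0.5],"twist":0},{"jaw":1,"linear":[0,0,-2],"twist":0},{"jaw":1,"linear":[0,0,-3],"twist":0},{"jaw":1,"linear":[0,0,-3],"twist":0},{"jaw":1,"linear":[0,0,-3],"twist":0},{"jaw":1,"linear":[0,0,0],"twist":0}]'
python3 go.py 462.5 -338 160 115.3
```

```text
time: 14.08
position: [0.5324, 0.1871, 0.166]
tool_rot: [0.066, 0.998, 0.001, 0.006]
ft_force: [0.5, 0.2, 0.5]
grip_width: 0.0867
grip_force: 0.0
t 14.08 pos [0.5324 0.1871 0.166 ] beta 82.5 q6 -74 grip 0.0867 0.0
shift cm [  0.06 -52.97   0.43] rows@3.6 14.7
twist -32.8
```

```bash
python3 -m pendant '[{"jaw":1,"linear":[0,-3.7,0],"twist":0},{"jaw":1,"linear":[0,-3.7,0],"twist":0},{"jaw":1,"linear":[0,-3.7,0],"twist":0},{"jaw":1,"linear":[0,-3.7,0],"twist":0},{"jaw":1,"linear":[0,-3.7,0],"twist":0},{"jaw":1,"linear":[0,-3.7,0],"twist":0},{"jaw":1,"linear":[0,-3.7,0],"twist":0},{"jaw":1,"linear":[0,-3.7,0],"twist":0},{"jaw":1,"linear":[0,-3.7,0],"twist":0},{"jaw":1,"linear":[0,-3.7,0],"twist":0},{"jaw":1,"linear":[0,-3.7,0],"twist":0},{"jaw":1,"linear":[0,-3.7,0],"twist":0}]'
python3 -m pendant '[{"jaw":1,"linear":[0,-3.7,0],"twist":0},{"jaw":1,"linear":[0,-3.7,0],"twist":0},{"jaw":1,"linear":[0,-1.2,0],"twist":7},{"jaw":1,"linear":[0,0,0],"twist":7},{"jaw":1,"linear":[0,0,0],"twist":7},{"jaw":1,"linear":[0,0,0],"twist":7},{"jaw":1,"linear":[0,0,0],"twist":7},{"jaw":1,"linear":[0,0,0],"twist":7},{"jaw":1,"linear":[0,0,0],"twist":7},{"jaw":1,"linear":[0,0,0],"twist":7},{"jaw":1,"linear":[0,0,0],"twist":7},{"jaw":1,"linear":[0,0,0],"twist":7}]'
python3 -m pendant '[{"jaw":1,"linear":[0,0,0],"twist":7},{"jaw":1,"linear":[0,0,0],"twist":7},{"jaw":1,"linear":[0,0,0],"twist":7},{"jaw":1,"linear":[0,0,0],"twist":7},{"jaw":1,"linear":[0,0,0],"twist":7},{"jaw":1,"linear":[0,0,0],"twist":7},{"jaw":1,"linear":[0,0,0],"twist":7},{"jaw":1,"linear":[0,0,0],"twist":7},{"jaw":1,"linear":[0,0,0],"twist":7},{"jaw":1,"linear":[0,0,0],"twist":7},{"jaw":1,"linear":[0,0,0],"twist":7},{"jaw":1,"linear":[0,0,0],"twist":0}]'
python3 go.py 462.5 -338 33 -64.7
python3 - <<'E'
from rig import cams
import cv2
c=cams.camera("wrist");cv2.imwrite("pics/w4.png",c["color"])
E
```

```text
time: 15.08
position: [0.4696, -0.2554, 0.1599]
tool_rot: [0.066, 0.998, 0.0, -0.0]
ft_force: [0.7, -0.2, -0.8]
grip_width: 0.0868
grip_force: 0.0
time: 16.08
position: [0.4589, -0.3388, 0.1597]
tool_rot: [0.629, 0.778, 0.0, -0.0]
ft_force: [0.2, 0.0, 0.7]
grip_width: 0.0871
grip_force: 0.0
time: 17.08
position: [0.459, -0.3388, 0.1597]
tool_rot: [0.976, 0.219, -0.0, -0.0]
ft_force: [-0.4, -0.8, -0.3]
grip_width: 0.0869
grip_force: 0.0
t 17.08 pos [ 0.459  -0.3388  0.1597] beta -64.7 q6 17 grip 0.0869 0.0
shift cm [ 0.35  0.08 12.67] rows@3.6 3.5
twist 0.0
```

View pics/w4.png

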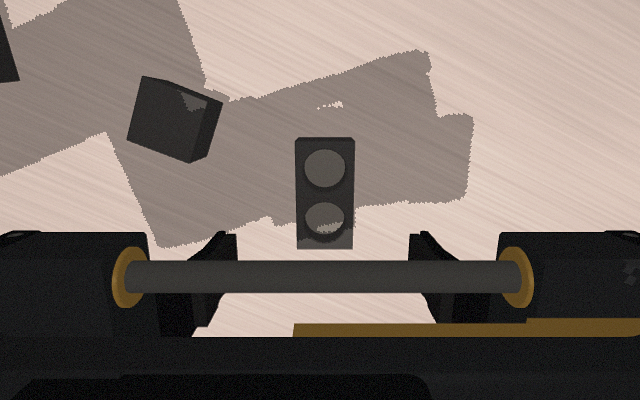

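The long mould is at (325,195), aligned with the tool and centred between the fingers. The square solid at (175,120) is clear of them. Grasping with a firmer grip.

```bash
python3 -m pendant '[{"jaw":1,"linear":[0.35,0.1,3],"twist":0},{"jaw":1,"linear":[0,0,3],"twist":0},{"jaw":1,"linear":[0,0,3],"twist":0},{"jaw":1,"linear":[0,0,2],"twist":0},{"jaw":1,"linear":[0,0,1.6],"twist":0},{"jaw":1,"linear":[0,0,0],"twist":0},{"jaw":0,"linear":[0,0,0],"twist":0},{"jaw":0,"linear":[0,0,0],"twist":0},{"jaw":0,"linear":[0,0,0],"twist":0},{"jaw":0,"linear":[0,0,0],"twist":0},{"jaw":0,"linear":[0,0,0],"twist":0},{"jaw":0,"linear":[0,0,0],"twist":0}]' 30
python3 -m pendant '[{"jaw":0,"linear":[0,0,0],"twist":0},{"jaw":0,"linear":[0,0,0],"twist":0},{"jaw":0,"linear":[0,0,0],"twist":0}]'
python3 go.py 632.1 172.9 125 -7.5
```

```text
time: 18.13
position: [0.4631, -0.3388, 0.0349]
tool_rot: [0.975, 0.221, 0.0, 0.001]
ft_force: [0.1, 0.1, 0.4]
grip_width: 0.0548
grip_force: 0.0
time: 18.38
position: [0.4629, -0.3386, 0.0345]
tool_rot: [0.975, 0.22, 0.0, 0.0]
ft_force: [-0.1, 1.0, 3.5]
grip_width: 0.0457
grip_force: 30.0
t 18.38 pos [ 0.4629 -0.3386  0.0345] beta -64.5 q6 17 grip 0.0457 29.998603410786018
shift cm [ 37.27 -38.9   -9.07] rows@3.6 15.2
twist -57.0
```

```bash
python3 -m pendant '[{"jaw":0,"linear":[0,0,-2],"twist":0},{"jaw":0,"linear":[0,0,-3],"twist":0},{"jaw":0,"linear":[0,0,-3],"twist":0},{"jaw":0,"linear":[0.9,-1.1,-1],"twist":0},{"jaw":0,"linear":[2.6,-2.7,0],"twist":0},{"jaw":0,"linear":[2.6,-2.7,0],"twist":0},{"jaw":0,"linear":[2.6,-2.7,0],"twist":0},{"jaw":0,"linear":[2.6,-2.7,0],"twist":0},{"jaw":0,"linear":[2.6,-2.7,0],"twist":0},{"jaw":0,"linear":[2.6,-2.7,0],"twist":0},{"jaw":0,"linear":[2.6,-2.7,0],"twist":0},{"jaw":0,"linear":[2.6,-2.7,0],"twist":0}]'
python3 -m pendant '[{"jaw":0,"linear":[2.6,-2.7,0],"twist":0},{"jaw":0,"linear":[2.6,-2.7,0],"twist":0},{"jaw":0,"linear":[2.6,-2.7,0],"twist":0},{"jaw":0,"linear":[2.6,-2.7,0],"twist":0},{"jaw":0,"linear":[1.6,-1.7,0],"twist":0},{"jaw":0,"linear":[1.6,-1.7,0],"twist":0},{"jaw":0,"linear":[1.4,-1.4,0],"twist":0},{"jaw":0,"linear":[0.6,-0.6,0],"twist":0},{"jaw":0,"linear":[0,0,0],"twist":-6},{"jaw":0,"linear":[0,0,0],"twist":-7},{"jaw":0,"linear":[0,0,0],"twist":-7},{"jaw":0,"linear":[0,0,0],"twist":-7}]'
python3 -m pendant '[{"jaw":0,"linear":[0,0,0],"twist":-7},{"jaw":0,"linear":[0,0,0],"twist":-7},{"jaw":0,"linear":[0,0,0],"twist":-7},{"jaw":0,"linear":[0,0,0],"twist":-6},{"jaw":0,"linear":[0,0,0],"twist":-3},{"jaw":0,"linear":[0,0,0],"twist":0},{"jaw":0,"linear":[0,0,0],"twist":0},{"jaw":0,"linear":[0,0,0],"twist":0}]'
python3 go.py 632.1 172.9 46.5 -7.5
python3 - <<'E'
from rig import cams
import cv2
c=cams.camera("top");cv2.imwrite("pics/t5.png",cv2.resize(c["color"][120:310,150:350],None,fx=3,fy=3))
E
```

```text
time: 19.38
position: [0.5599, -0.037, 0.1227]
tool_rot: [0.975, 0.221, -0.001, -0.001]
ft_force: [0.9, 0.1, -3.0]
grip_width: 0.0458
grip_force: 30.0
time: 20.38
position: [0.6306, 0.1731, 0.1226]
tool_rot: [0.896, 0.445, -0.002, -0.0]
ft_force: [-0.3, 0.2, -2.6]
grip_width: 0.0457
grip_force: 30.0
time: 21.05
position: [0.6315, 0.173, 0.1234]
tool_rot: [0.753, 0.659, -0.001, -0.0]
ft_force: [-0.5, 0.4, -2.9]
grip_width: 0.0461
grip_force: 30.0
t 21.05 pos [0.6315 0.173  0.1234] beta -7.6 q6 13 grip 0.0461 29.99819645890966
shift cm [0.   0.07 7.69] rows@3.6 2.1
twist -0.1
```

View pics/t5.png

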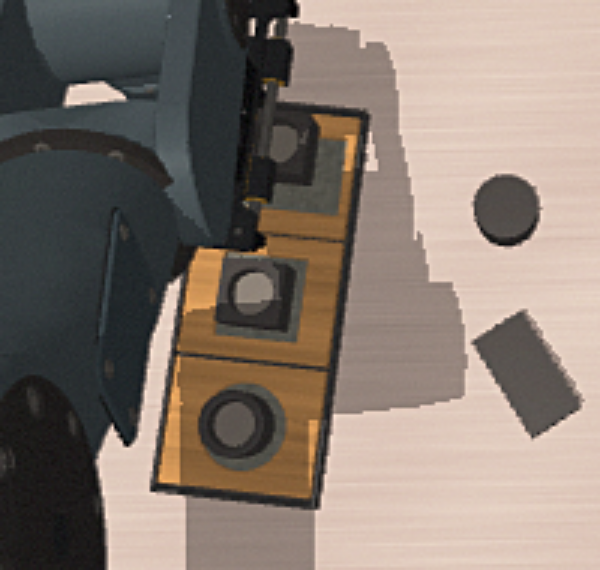

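The crop shows the round mould in its pocket (237,427) and the square mould in its pocket (258,293). The long mould hangs above its own pocket, near (290,150). Lowering.

```bash
python3 -m pendant '[{"jaw":0,"linear":[0,0,2.5],"twist":0},{"jaw":0,"linear":[0,0,2.5],"twist":0},{"jaw":0,"linear":[0,0,1],"twist":0},{"jaw":0,"linear":[0,0,0.6],"twist":0},{"jaw":0,"linear":[0,0,0.5],"twist":0},{"jaw":0,"linear":[0,0,0.4],"twist":0},{"jaw":0,"linear":[0,0,0.1],"twist":0},{"jaw":0,"linear":[0,0,0],"twist":0},{"jaw":0,"linear":[0,0,0],"twist":0},{"jaw":0,"linear":[0,0,0],"twist":0}]'
python3 go.py 632.1 172.9 44.5 -7.5
```

```text
time: 21.93
position: [0.6329, 0.1732, 0.0489]
tool_rot: [0.752, 0.659, 0.001, 0.0]
ft_force: [0.6, -0.2, -2.5]
grip_width: 0.0458
grip_force: 30.0
t 21.93 pos [0.6329 0.1732 0.0489] beta -7.5 q6 13 grip 0.0458 29.998103713151067
shift cm [-0.04 -0.07  0.44] rows@3.6 0.1
twist -0.0
```

```bash
python3 -m pendant '[{"jaw":0,"linear":[0,0,0.15],"twist":0},{"jaw":0,"linear":[0,0,0.15],"twist":0},{"jaw":0,"linear":[0,0,0.1],"twist":0},{"jaw":0,"linear":[0,0,0],"twist":0},{"jaw":0,"linear":[0,0,0],"twist":0}]'
python3 go.py 632.1 172.9 44.5 -7.5
```

```text
time: 22.35
position: [0.6324, 0.1731, 0.0445]
tool_rot: [0.752, 0.659, 0.0, 0.0]
ft_force: [-1.1, -0.3, 0.9]
grip_width: 0.0459
grip_force: 30.0
t 22.35 pos [0.6324 0.1731 0.0445] beta -7.5 q6 13 grip 0.0459 29.99791397480294
shift cm [-0.03 -0.03  0.  ] rows@3.6 0.0
twist -0.0
```

Contact (the force rose from -2.5 to 0.9 N). Releasing, rising and moving aside to check.

```bash
python3 -m pendant '[{"jaw":1,"linear":[0,0,0],"twist":0},{"jaw":1,"linear":[0,0,0],"twist":0},{"jaw":1,"linear":[0,0,0],"twist":0},{"jaw":1,"linear":[0,0,0],"twist":0},{"jaw":1,"linear":[0,0,0],"twist":0},{"jaw":1,"linear":[0,0,-0.5],"twist":0},{"jaw":1,"linear":[0,0,-2],"twist":0},{"jaw":1,"linear":[0,0,-3],"twist":0},{"jaw":1,"linear":[0,0,-3],"twist":0},{"jaw":1,"linear":[0,0,-3],"twist":0},{"jaw":1,"linear":[0,0,-3],"twist":0},{"jaw":1,"linear":[0,0,0],"twist":0}]'
python3 go.py 560 -150 190
```

```text
time: 23.35
position: [0.6364, 0.1738, 0.1967]
tool_rot: [0.752, 0.659, 0.006, 0.004]
ft_force: [1.4, 0.9, 1.3]
grip_width: 0.0869
grip_force: 0.0
t 23.35 pos [0.6364 0.1738 0.1967] beta -7.5 q6 13 grip 0.0869 0.0
shift cm [-33.1   -3.35   0.51] rows@3.6 9.2
```

```bash
python3 -m pendant '[{"jaw":1,"linear":[-3.3,-0.3,0],"twist":0},{"jaw":1,"linear":[-3.3,-0.3,0],"twist":0},{"jaw":1,"linear":[-3.3,-0.3,0],"twist":0},{"jaw":1,"linear":[-3.3,-0.3,0],"twist":0},{"jaw":1,"linear":[-3.3,-0.3,0],"twist":0},{"jaw":1,"linear":[-3.3,-0.3,0],"twist":0},{"jaw":1,"linear":[-3.3,-0.3,0],"twist":0},{"jaw":1,"linear":[-3.3,-0.3,0],"twist":0},{"jaw":1,"linear":[-3.3,-0.3,0],"twist":0},{"jaw":1,"linear":[-3.3,-0.3,0],"twist":0},{"jaw":1,"linear":[0,0,0],"twist":0},{"jaw":1,"linear":[0,0,0],"twist":0}]'
python3 - <<'E'
from rig import cams
import cv2,numpy as np
from h import *
for n,s in(("top",np.s_[140:300,190:290]),("side",np.s_[95:175,205:360])):
    c=cams.camera(n);P=cloud(c)
    if n=="top": cv2.imwrite("pics/t6.png",c["color"])
    m=((P[...,2]>.045)&(P[...,2]<.07)).astype(np.uint8);k=np.zeros_like(m);k[s]=m[s]
    N,l,st,_=cv2.connectedComponentsWithStats(k)
    for i in range(1,N):
        if st[i,4]>60: q=P[l==i];print(n,rect(q),"z 5/50/95%",np.round(np.percentile(q[:,2],[5,50,95]),4))
E
```

```text
time: 24.35
position: [0.5589, -0.1518, 0.1891]
tool_rot: [0.753, 0.658, 0.0, 0.0]
ft_force: [0.5, 0.3, -0.5]
grip_width: 0.0869
grip_force: 0.0
top [632.8 172.1  89.7  47.5  82.2] z 5/50/95% [0.0473 0.0529 0.0562]
top [528.9 185.8  50.8  50.3  82.1] z 5/50/95% [0.0487 0.0529 0.0559]
top [437.7 193.9  50.8  27.   62.1] z 5/50/95% [0.0486 0.0525 0.0558]
side [527.2 185.9  56.6  50.   81.8] z 5/50/95% [0.0471 0.0532 0.0563]
side [425.8 199.7  52.5  48.1  78.5] z 5/50/95% [0.0464 0.0528 0.0566]
```

View pics/t6.png

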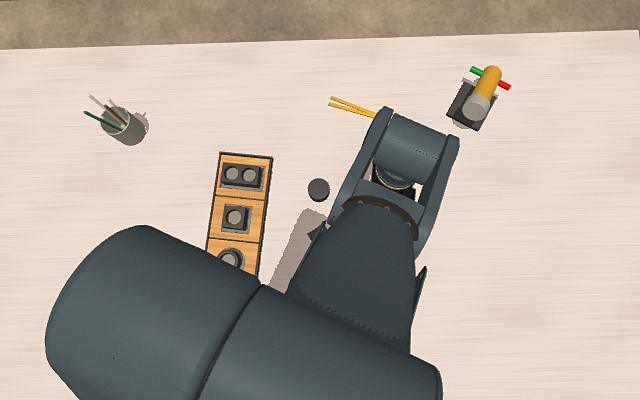

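The long mould (243,175), square mould (236,217) and round mould (231,260) are all hollow up in their own pockets. Their tops are at about 52 mm, the height expected with the moulds on the pocket floors.

```bash
python3 -c "
from rig import robot;print(robot.hand_in())"
```

```text
the job is handed in; nothing more can be done
None
```

I packed the round, square and long moulds hollow up and flat in their own nests, left the three solid pads untouched, and handed the job in at about 24.5 s.

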